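# Pluck a column from the tipping tray and clamp it in the V holder

## Task

Mount the blue-banded steel column in the blue holder: press the orange thumb pad of its own pocket fully down so that the cradle tips the column up out of the tray, take it by the raised end, lay it in the open V and slide it along until it butts against the holder's end plate. Then swing the steel strap over and press it down firmly onto the column. Work gently, without hard knocks, and leave the other two columns lying undisturbed in their pockets.

Things in the scene. Friction and masses are not known exactly. Their poses are not given: they have to be found in the camera images.
- tray: Fixed white tray 188x196x54 mm. Origin: underside centre; x along the pockets, away from the robot, y left. 3 slots 28 mm wide at y=-60, 0, 60 mm, white walls x=-60..88. In each a column lies along x, axis z=42, centre x=12: too sunk to grip. It rests in a tipping cradle (pivot along y at x=-28, z=40) with an orange thumb pad at its near end, over the tray's low front.
- cradle_1 (a joint): Tipping cradle of the right pocket (tray y=-60 mm): 0 flat, 0.5 rad = stop, fully tipped, far end of the column up about 50 mm. Pad pressed down 23 mm with 4 to 5 N. Stiff hinge (0.13 N m), no spring: stays tipped. An end wall keeps the column from sliding down. It carries the column to 62 mm beyond the pivot; the column's last 48 mm are then bare above the tray, free for fingers.
- cradle_2 (a joint): Tipping cradle of the middle pocket (tray y=0), like cradle_1: 0 flat, 0.5 rad fully tipped.
- cradle_3 (a joint): Tipping cradle of the left pocket (tray y=+60 mm), like cradle_1: 0 flat, 0.5 rad fully tipped.
- pad_1 (a point): Centre of the top of the orange ribbed thumb pad (30x22 mm) of cradle_1, at tray x=-76, z=50 mm while flat, 48 mm from the pivot; moves with the cradle.
- pad_2 (a point): Centre of the top of the orange ribbed thumb pad (30x22 mm) of cradle_2, at tray x=-76, z=50 mm while flat, 48 mm from the pivot; moves with the cradle.
- pad_3 (a point): Centre of the top of the orange ribbed thumb pad (30x22 mm) of cradle_3, at tray x=-76, z=50 mm while flat, 48 mm from the pivot; moves with the cradle.
- column_blue: Loose steel column cartridge, a cylinder 20 mm in diameter and 140 mm long with two blue bands; 120 g (varies by a third). Origin: its centre; x along its axis (both ends alike). At the start it lies sunk in one of the three pockets, centre at tray x = +12 mm (40 mm beyond the cradle's pivot), z = 42 mm.
- column_yellow: Loose steel column cartridge, a cylinder 20 mm in diameter and 140 mm long with two yellow bands; 120 g (varies by a third). Origin: its centre; x along its axis (both ends alike). At the start it lies sunk in one of the three pockets, centre at tray x = +12 mm (40 mm beyond the cradle's pivot), z = 42 mm.
- column_red: Loose steel column cartridge, a cylinder 20 mm in diameter and 140 mm long with two red bands; 120 g (varies by a third). Origin: its centre; x along its axis (both ends alike). At the start it lies sunk in one of the three pockets, centre at tray x = +12 mm (40 mm beyond the cradle's pivot), z = 42 mm.
- holder: Fixed holder: base plate 106x80x10 mm (x=-81..25), blue 90-degree V support 48 mm wide (x=-34..22, top z=55), upright aluminium end plate 44 mm wide (top z=61, inner face x=-70), steel strap hinged on the right (-y). Origin: underside, below the seat; x along the V away from the end plate (and the robot), y left. A butted column's far 48 mm stand free beyond V and base, for fingers.
- seat (a point): Where the column's centre must be: on the V's axis, 50 mm above the holder's underside, with the column butted against the end plate. Axes as the holder.
- strap_hinge (a point): Centre of the strap's hinge: holder x = -10, y = -34, z = 63 mm; hinge axis along holder x.
- strap_tip (a point): End of the strap, 68 mm from the hinge, on its mid-plane (the strap is 18 mm wide, 6 mm thick, with an orange patch on the end of its outer face). Moves with the strap.
- strap (a joint): Strap angle: 0 = level, lying across the top of a seated column; pi/2 = upright; it starts open at 1.7 to 2.2 rad, leaning out to the right (-y). Stiff hinge (0.10 N m friction), no spring: it stays where it is left. Range -0.12 to 2.4.
There are look-alikes about, which are no part of the job. Leave any purple look-alike of the holder alone.

How it is judged:
By the outcome, as a careful person would: the job done as asked, in the order asked, and still so for the second after the job is handed in, with the robot touching nothing.
It also fails if it takes over 67 s, if anything falls off the work surface, if the arm or the gripper's body presses on something with over 40 N, if the wrist force passes 120 N, or if a joint passes its speed limit or range.

## Robot

A 6-joint arm with a two-finger parallel gripper is mounted at the origin on a cart in front of the work surface, level with it; the furniture and walls round the work are solid. World frame = base frame: x ahead of the robot, y to its left, z up, the work surface at z = 0. Lengths are in m, angles in rad, forces in N, time in s.
With the tool pointing down it reaches from about 0.3 to 0.775 m from the base axis. Payload 14.6 kg.
Tool frame: the origin (TCP) lies at the very end of the fingers, on their centre line; the grasp point (between the pads) lies 19 mm behind it (ctrl.grasp_offset is the distance from the TCP to the grasp point, in m); z points along the fingers, y is the line along which they close (so a half turn about z gives the same grasp; the last joint's range is limited). The gripper opens to 94 mm and grips with 3 to 60 N. Pads are 16 mm wide; open, the fingers measure 119 mm over their backs; the gripper's body (75 mm by 177 mm) begins 78 mm behind the grasp point.
Start: joints at [-1.359, 0.3, 1.521, -0, 1.321, -0.067], TCP at [0.151, -0.529, 0.205] pointing down, gripper open.
Joint ranges: [-3.03, 3.03], [-0.79, 2.21], [0.23, 2.52], [-1.04, 4.18], [0, 3.07], [-2.55, 2.55]. Speed limits (rad/s): [2.22, 2.22, 2.57, 3.14, 3.14, 3.14].

## Interface

Orientations are given as [roll, pitch, yaw] about the fixed x, y, z axes, in that order (R = Rz(yaw) Ry(pitch) Rx(roll)).
In Python, from station import ctrl gives the robot as it stands.
- The arm moves only by the tool step_arm, never from a script. Its argument "plan" is a list that holds one entry, the list of rows, each a list of 6 numbers: the shift along the tool's x, y, z in units of 30 mm (1.0 is 30 mm), then the turn, a rotation vector about the tool's x, y, z in units of 6 degrees (1.0 is 6 degrees). In form: [[[dx, dy, dz, wx, wy, wz], ...]]. A call has 1 to 8 rows; each row is the pose to reach, as a shift and turn from the pose commanded when the call began, along the tool's axes at that moment; what a row does not reach only later rows make up. A row lasts 1/12 s, in which the tool goes at most 41.7 mm and 7.16 degrees, less where a joint would pass 70% of its speed; a pose out of reach is approached as far as the arm can. A call with a gripper value outside its range is refused whole. "grip" is the opening, from 0 (shut) to 1 (fully open), set as the call begins (left out, the last holds). The fingers move at their own pace and stop on an object; "squeeze" is the grip in N (left out, the last holds). Time passes only in rows, so rows that repeat a pose let the fingers close. It gives the time, the measured TCP pose, the force, the opening and the grip force at its end, in the units of the state.
- ctrl.get_obs(): the state, without advancing time (a new reading comes with each control period).
- ctrl.camera(name): name is "scene" or "top" or "wrist"; returns the picture (384x512x3 uint8, red, green, blue); there is no depth.
- ctrl.camera_model(name): a dict with "intrinsics" (3x3 intrinsics, pixels), "k1" (the pictures are not rectified: a ray, as slopes to the right and down, at radius r is drawn at 1 + k1 r^2 times it, then the intrinsics apply), "R" (3x3) and "t" (3): a world point X has camera coordinates R X + t; the wrist camera has in their place "tool_from_camera" (4x4, takes a point from camera to tool coordinates, whose origin is the TCP and whose axes are the flange's). Camera axes: x right, y down, z forward; pixel columns grow to the right and rows downward; lengths in m; the calibration is good to about 2 mm. A picture is of the moment at which its call begins: read the wrist's pose just before it. camera_model takes no time and is no camera call.
- ctrl.hand_in(): hands the job in; it is judged then, once.
Trained networks look in the newest picture that a camera, given by its name, has taken for a name from the list of things; names that differ only in an ending like _2 or _b are one class to them, and where a whole thing is asked for, a point or a joint stands for the part that bears it (a point fixed in the world has none). Each returns a list of dicts, best first, with "confidence" (0 to 1); they miss things now and then, are a little off and sometimes report something else, mostly with a low value. They report only what shows in the picture. A call takes as long as a camera call. They do not tell look-alikes from the thing itself.
- ctrl.masks_of(query, camera): "pixels" (384x512 bool, what is visible of it) and "at" ([column, row] in pixels, amid what is visible of it).
- ctrl.place_of(query, camera): "at" ([column, row] in pixels: a listed point, or the origin of a listed thing).
The state is a dict: "time_s": time; "qpos": joint angles; "joint_vel": joint speeds; "tau": joint torques, N m; "ee_pos": TCP position; "eef_rot": TCP orientation; "force": force on the tool from outside, world axes, zero at the start; "moment": the same for the moment, N m; "grip_width": finger opening in m; "grip_force": force on a finger pad.
Only numpy, scipy, OpenCV 4.12 (cv2) and the standard library are available. Lean on these libraries where they do the work, as an engineer would, in place of code of your own. Each camera call takes 0.05 s, during which the arm holds its last target. There are 200 camera calls.

## Working session

There is one attempt and no reset: what is moved stays moved. The work goes in short steps, Python scripts to look and compute and a tool call to move; the robot and the scene stay as the last step left them, time stands still between calls to the robot, and variables do not carry over. Pictures are saved under pics/ and viewed, at most 10 in all, crops included, and the job is handed in when it is done.

Besides the shell and the picture viewer there is one more tool, called after ">>>" by a JSON object that holds its "fn" and its "kwargs", one argument or row to a line. step_arm: Moves the arm, as the interface text tells. Its arguments: {"type":"object","properties":{"plan":{"type":"array","items":{"type":"array","items":{"type":"array","items":{"type":"number"}}}},"grip":{"type":"number"},"squeeze":{"type":"number"}},"required":["plan"]}

```bash
ls; mkdir -p pics; python3 - <<'E'
from station import ctrl
import cv2,numpy as np
o=ctrl.get_obs();print(o)
ims=[]
for n in("scene","top"):
    im=ctrl.camera(n);cv2.imwrite(f"pics/{n}0.png",im[:,:,::-1])
    for q in["tray","holder","column_blue","pad_1","seat","strap_hinge","strap_tip","column_red","column_yellow"]:
        print(n,q,[(np.round(d["at"],1).tolist(),round(d["confidence"],2)) for d in ctrl.place_of(q,n)])
    m=ctrl.camera_model(n);print(m)
print(ctrl.camera_model("wrist"))
E
```

```text
pics
{'time_s': 0.0, 'qpos': array([-1.35861096e+00,  3.00489251e-01,  1.52158627e+00, -2.43202114e-05,
        1.32068083e+00, -6.65494195e-02]), 'joint_vel': array([ 0.00118524, -0.00011194,  0.00055908,  0.00150636, -0.00108358,
       -0.00164155]), 'tau': array([-1.36297320e-03, -5.31805944e+01, -3.52735555e+01,  7.07765669e-02,
        2.44184292e-02, -9.08290872e-05]), 'ee_pos': array([ 0.15128943, -0.52851167,  0.20487418]), 'eef_rot': array([-3.14042997e+00, -5.38815051e-05,  2.78740786e-01]), 'force': array([ 0.44366854,  0.11190409, -0.17782912]), 'moment': array([0.03156968, 0.00116333, 0.00436829]), 'grip_force': 0.0, 'grip_width': 0.09397242055790311}
scene tray [([304.5, 166.2], 0.78)]
scene holder [([197.2, 319.4], 0.83), ([242.9, 226.1], 0.79), ([323.8, 156.9], 0.41)]
scene column_blue [([295.8, 165.1], 0.44)]
scene pad_1 [([320.0, 164.8], 0.56), ([326.1, 155.3], 0.49)]
scene seat [([196.6, 304.3], 0.9), ([240.0, 213.7], 0.73), ([246.9, 204.4], 0.61)]
scene strap_hinge [([246.6, 203.3], 0.95), ([202.2, 294.6], 0.56), ([313.9, 172.3], 0.43)]
scene strap_tip [([193.7, 
[... 1295 characters left out ...]
-0.99402781,  0.02821084, -0.10541757],
       [ 0.10612306,  0.02479879, -0.99404372]]), 't': array([0.22212057, 0.51261988, 1.16320341])}
{'intrinsics': array([[290.14634792,   0.        , 254.60659431],
       [  0.        , 290.14634792, 195.05490591],
       [  0.        ,   0.        ,   1.        ]]), 'k1': -0.037510219194440864, 'tool_from_camera': array([[-8.43386076e-04, -9.69277629e-01, -2.45967815e-01,
         7.07582522e-02],
       [ 9.99999546e-01, -7.08322897e-04, -6.37579980e-04,
        -2.56909085e-04],
       [ 4.43767376e-04, -2.45968241e-01,  9.69277787e-01,
        -1.78879236e-01],
       [ 0.00000000e+00,  0.00000000e+00,  0.00000000e+00,
         1.00000000e+00]])}
```

```bash
cat > h.py <<'E'
import numpy as np,cv2
from station import ctrl
from scipy.spatial.transform import Rotation as Ro
def cam(n,obs=None):
    m=ctrl.camera_model(n);K=m["intrinsics"];d=np.array([m["k1"],0,0,0,0.])
    if n=="wrist":
        o=obs or ctrl.get_obs();T=np.eye(4);T[:3,:3]=Ro.from_euler("xyz",o["eef_rot"]).as_matrix();T[:3,3]=o["ee_pos"]
        W=np.linalg.inv(T@m["tool_from_camera"]);return K,d,W[:3,:3],W[:3,3]
    return K,d,m["R"],m["t"]
def ray(c,px):
    K,d,R,t=c;u=cv2.undistortPoints(np.array([[px]],float),K,d)[0,0]
    return -R.T@t,R.T@np.array([u[0],u[1],1])
def atz(c,px,z):
    o,v=ray(c,px);return o+v*(z-o[2])/v[2]
def proj(c,P):
    K,d,R,t=c;return cv2.projectPoints(np.atleast_2d(P).astype(float),cv2.Rodrigues(R)[0],t,K,d)[0][:,0]
def tri(c1,p1,c2,p2):
    o1,v1=ray(c1,p1);o2,v2=ray(c2,p2)
    s=np.linalg.lstsq(np.c_[v1,-v2],o2-o1,rcond=None)[0];a=o1+v1*s[0];b=o2+v2*s[1]
    return (a+b)/2,np.linalg.norm(a-b)
E
python3 - <<'E'
from h import *
s=cv2.imread("pics/scene0.png");t=cv2.imread("pics/top0.png")
a=cv2.resize(s[130:350,150:370],(440,440),interpolation=3)
b=cv2.resize(t[130:270,100:420],(800,350),interpolation=3)
cv2.imwrite("pics/s1.png",cv2.resize(s[130:350,150:390],(654,600),interpolation=3));cv2.imwrite("pics/t1.png",b)
S,T=cam("scene"),cam("top")
print("tray",atz(T,(368.4,187.4),0),atz(S,(304.5,166.2),0))
print("holders",atz(T,(241.6,189.2),0),atz(T,(133.9,226.7),0),atz(S,(197.2,319.4),0),atz(S,(242.9,226.1),0))
E
```

```text
tray [ 0.52691669 -0.19420798  0.        ] [ 0.52612866 -0.21882084  0.        ]
holders [0.53310095 0.24475822 0.        ] [0.41235964 0.62409357 0.        ] [0.40629787 0.62715388 0.        ] [0.52251064 0.25097899 0.        ]
```

View pics/s1.png

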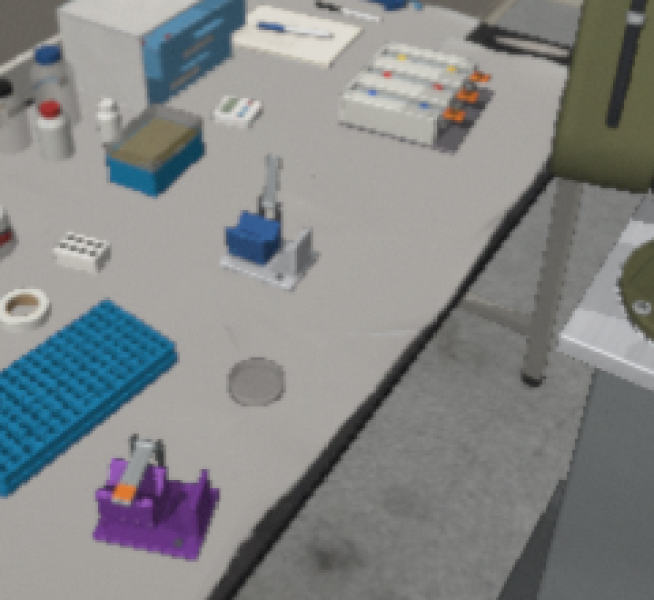

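View pics/t1.png

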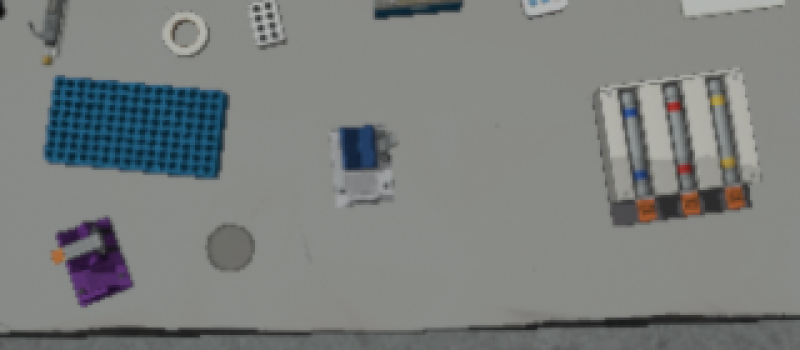

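Blue column is in the left pocket (tray y=+60, cradle_3), crop-top around (635,145). The blue holder is mid-table at crop-top (360,165), strap open. Next, a wrist look over the tray.

```bash
cat >> h.py <<'E'
def go(p,rpy,show=True):
    o=ctrl.get_obs();R=Ro.from_euler("xyz",o["eef_rot"]).as_matrix()
    d=R.T@(np.array(p)-o["ee_pos"])/.03
    w=Ro.from_matrix(R.T@Ro.from_euler("xyz",rpy).as_matrix()).as_rotvec()/np.radians(6)
    print("go",np.round(d,3).tolist(),np.round(w,3).tolist(),"t",round(o["time_s"],2),"F",np.round(o["force"],1),"rows>=",round(max(np.linalg.norm(d)*30/41.7,np.linalg.norm(w)*6/7.16),1))
def report():
    o=ctrl.get_obs();print({k:np.round(o[k],4).tolist() for k in("time_s","ee_pos","eef_rot","force","grip_width","grip_force")})
E
python3 -c "
from h import *
go([.53,-.2,.26],[np.pi,0,.12])"
```

```text
go [15.15, -7.062, -1.818] [-0.0, -0.0, 1.517] t 1.0 F [-0.5  0.5 -0.1] rows>= 12.1
```

>>> {"fn": "step_arm", "kwargs": {
  "plan": [
    [[0,0,-1.8,0,0,0],[15.15,-7.06,-1.8,0,0,1.5],[15.15,-7.06,-1.8,0,0,1.5],[15.15,-7.06,-1.8,0,0,1.5],[15.15,-7.06,-1.8,0,0,1.5],[15.15,-7.06,-1.8,0,0,1.5],[15.15,-7.06,-1.8,0,0,1.5],[15.15,-7.06,-1.8,0,0,1.5]]
  ],
  "grip": 0
}}

```text
time_s: 1.67
ee_pos: [0.3711, -0.3375, 0.2545]
eef_rot: [3.141, -0.0, 0.122]
force: [0.1, -0.6, 0.1]
grip_width: 0.044
grip_force: 0.0
```

```bash
python3 -c "
from h import *
report();go([.53,-.2,.26],[np.pi,0,.12])"
```

```text
{'time_s': 1.6667, 'ee_pos': [0.3711, -0.3375, 0.2545], 'eef_rot': [3.1412, -0.0003, 0.1216], 'force': [0.0784, -0.6366, 0.0946], 'grip_width': 0.044, 'grip_force': 0.0}
go [5.815, -3.906, -0.182] [0.004, -0.003, 0.015] t 1.67 F [ 0.1 -0.6  0.1] rows>= 5.0
```

>>> {"fn": "step_arm", "kwargs": {
  "plan": [
    [[5.5,-3.7,-0.2,0,0,0],[5.5,-3.7,-0.2,0,0,0],[5.5,-3.7,-0.2,0,0,0],[5.5,-3.7,-0.2,0,0,0],[5.5,-3.7,-0.2,0,0,0],[5.5,-3.7,-0.2,0,0,0],[5.5,-3.7,-0.2,0,0,0],[5.5,-3.7,-0.2,0,0,0]]
  ]
}}

```text
time_s: 2.33
ee_pos: [0.5198, -0.2092, 0.2601]
eef_rot: [-3.142, 0.0, 0.122]
force: [-0.9, -0.6, -0.1]
grip_width: 0.0007
grip_force: 0.0
```

```bash
python3 - <<'E'
from h import *
report();o=ctrl.get_obs();im=ctrl.camera("wrist");cv2.imwrite("pics/w1.png",im[:,:,::-1])
c=cam("wrist",o)
for q,z in[("pad_1",.05),("column_blue",.042),("column_red",.042),("column_yellow",.042),("tray",0)]:
    for d in ctrl.place_of(q,"wrist"):print(q,np.round(d["at"],1),round(d["confidence"],2),np.round(atz(c,d["at"],z),4))
hsv=cv2.cvtColor(im,cv2.COLOR_RGB2HSV)
for n,a,b in[("blue",(105,120,60),(125,255,255)),("yel",(22,120,80),(34,255,255)),("red",(172,120,60),(180,255,255)),("orange",(5,150,120),(18,255,255))]:
    k,l,st,ce=cv2.connectedComponentsWithStats(cv2.inRange(hsv,a,b))
    for i in range(1,k):
        if st[i,4]>40:print(n,st[i],np.round(ce[i],1),np.round(atz(c,ce[i],.05),4))
cv2.imwrite("pics/w1b.png",cv2.resize(im[:,:,::-1],(800,600)))
E
```

```text
{'time_s': 2.3333, 'ee_pos': [0.5198, -0.2092, 0.2601], 'eef_rot': [-3.1415, 0.0004, 0.1218], 'force': [-0.8943, -0.5757, -0.0904], 'grip_width': 0.0007, 'grip_force': 0.0}
pad_1 [196.8 227.8] 0.94 [ 0.4341 -0.1361  0.05  ]
pad_1 [283.7 228.2] 0.77 [ 0.4485 -0.2592  0.05  ]
pad_1 [240.  230.7] 0.72 [ 0.4372 -0.1978  0.05  ]
column_blue [200.4 163.9] 0.94 [ 0.5248 -0.133   0.042 ]
column_red [237.8 163.7] 0.72 [ 0.5312 -0.1841  0.042 ]
column_yellow [283.  164.4] 0.98 [ 0.5378 -0.2459  0.042 ]
column_yellow [245. 165.] 0.38 [ 0.5306 -0.1941  0.042 ]
blue [ 445    0   45   68 1327] [471.5  36.2] [ 0.7283 -0.4568  0.05  ]
blue [189 130  15   9 134] [196.1 134. ] [ 0.565  -0.1256  0.05  ]
blue [192 191  14  10 106] [198.7 195.6] [ 0.4818 -0.1353  0.05  ]
yel [279 131  15   9 135] [286. 135.] [ 0.5779 -0.2433  0.05  ]
yel [277 192  15  10 115] [283.7 196.7] [ 0.4944 -0.2525  0.05  ]
orange [192 219  15  17 213] [199.3 226.8] [ 0.436  -0.1395  0.05  ]
orange [234 220  14   8  42] [238.4 221.5] [ 0.4507 -0.194   0.05  ]
orange [275 220  16  17 223] [282.9 227.8] [ 0.4489 -0.258   0.05  ]
```

View pics/w1b.png

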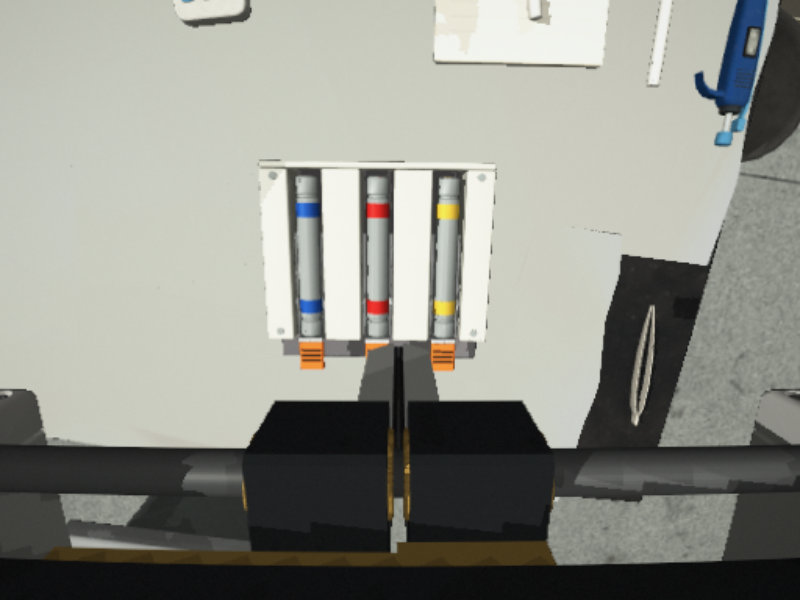

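Blue is in the left pocket (bands at raw (196,134), (199,196); pad at (199,227)). Tray ≈ (0.518, −0.1905), yaw 0.111; pad_3 ≈ (0.436, −0.139).

```bash
python3 -c "
from h import *
go([.435,-.1394,.06],[np.pi,0,.111])"
```

```text
go [-2.526, -2.662, 6.68] [0.001, -0.003, 0.091] t 2.63 F [-0.1  0.   0.2] rows>= 5.5
```

>>> {"fn": "step_arm", "kwargs": {
  "plan": [
    [[-2.53,-2.66,1,0,0,0.1],[-2.53,-2.66,2,0,0,0.1],[-2.53,-2.66,3,0,0,0.1],[-2.53,-2.66,4,0,0,0.1],[-2.53,-2.66,5,0,0,0.1],[-2.53,-2.66,6,0,0,0.1],[-2.53,-2.66,6.5,0,0,0.1],[-2.53,-2.66,6.68,0,0,0.1]]
  ]
}}

```text
time_s: 3.3
ee_pos: [0.4338, -0.1387, 0.0576]
eef_rot: [-3.14, 0.003, 0.111]
force: [-0.3, 0.5, 0.1]
grip_width: 0.0009
grip_force: 0.0
```

>>> {"fn": "step_arm", "kwargs": {
  "plan": [
    [[0,0,0.1,0,0,0],[0,0,0.2,0,0,0],[0,0,0.3,0,0,0],[0,0,0.4,0,0,0],[0,0,0.5,0,0,0],[0,0,0.6,0,0,0],[0,0,0.7,0,0,0],[0,0,0.8,0,0,0]]
  ]
}}

```text
time_s: 3.97
ee_pos: [0.4353, -0.1391, 0.0357]
eef_rot: [3.141, -0.0, 0.111]
force: [-2.8, -1.8, 4.0]
grip_width: 0.0006
grip_force: 2.4
```

Pad is moving with about 4 N; press on to the stop.

>>> {"fn": "step_arm", "kwargs": {
  "plan": [
    [[0,0,0.1,0,0,0],[0,0,0.18,0,0,0],[0,0,0.26,0,0,0],[0,0,0.32,0,0,0],[0,0,0.36,0,0,0]]
  ]
}}

```text
time_s: 4.38
ee_pos: [0.4366, -0.1392, 0.0272]
eef_rot: [3.14, -0.003, 0.111]
force: [-13.6, 5.2, 51.8]
grip_width: 0.0005
grip_force: 25.5
```

```bash
python3 -c "
from h import *
report()"
```

```text
{'time_s': 4.3833, 'ee_pos': [0.4366, -0.1392, 0.0272], 'eef_rot': [3.1404, -0.0029, 0.1113], 'force': [-13.6242, 5.182, 51.7723], 'grip_width': 0.0005, 'grip_force': 25.5251}
```

Stop reached; back off at once.

>>> {"fn": "step_arm", "kwargs": {
  "plan": [
    [[0,0,-0.15,0,0,0],[0,0,-0.5,0,0,0],[0,0,-1.2,0,0,0],[0,0,-2.2,0,0,0],[0,0,-3.2,0,0,0],[0,0,-4.2,0,0,0],[0,0,-5,0,0,0],[0,0,-5.5,0,0,0]]
  ]
}}

```text
time_s: 5.05
ee_pos: [0.4356, -0.1389, 0.1929]
eef_rot: [3.141, -0.003, 0.111]
force: [0.1, -0.8, 0.9]
grip_width: 0.0006
grip_force: 0.0
```

```bash
python3 - <<'E'
from h import *
report();o=ctrl.get_obs();im=ctrl.camera("wrist");c=cam("wrist",o)
cv2.imwrite("pics/w2.png",cv2.resize(im[:,:,::-1],(800,600)))
# predicted band positions for cradle angle th
ux=np.array([.9938,.1107,0]);uy=np.array([-.1107,.9938,0]);O=np.array([.518,-.1905,0])
for th in(.4,.5):
    ax=np.cos(th)*ux+np.array([0,0,np.sin(th)]);nz=-np.sin(th)*ux+np.array([0,0,np.cos(th)])
    piv=O-.028*ux+.06*uy+[0,0,.04]
    print(th,np.round(proj(c,[piv+ax*s+nz*.002 for s in(-.03,.062,.110)]),0).tolist(),np.round(piv+ax*.110+nz*.002,4))
hsv=cv2.cvtColor(im,cv2.COLOR_RGB2HSV)
k,l,st,ce=cv2.connectedComponentsWithStats(cv2.inRange(hsv,(105,120,60),(125,255,255)))
print([(np.round(ce[i]),st[i,4]) for i in range(1,k) if st[i,4]>30])
E
```

```text
{'time_s': 5.05, 'ee_pos': [0.4356, -0.1389, 0.1929], 'eef_rot': [3.1405, -0.0027, 0.1114], 'force': [0.0842, -0.8371, 0.9256], 'grip_width': 0.0006, 'grip_force': 0.0}
0.4 [[255.0, 166.0], [255.0, 87.0], [255.0, 34.0]] [ 0.5834 -0.1228  0.0847]
0.5 [[255.0, 165.0], [255.0, 90.0], [255.0, 37.0]] [ 0.5785 -0.1234  0.0945]
[(array([255.,  72.]), np.int32(277)), (array([255., 149.]), np.int32(153))]
```

View pics/w2.png

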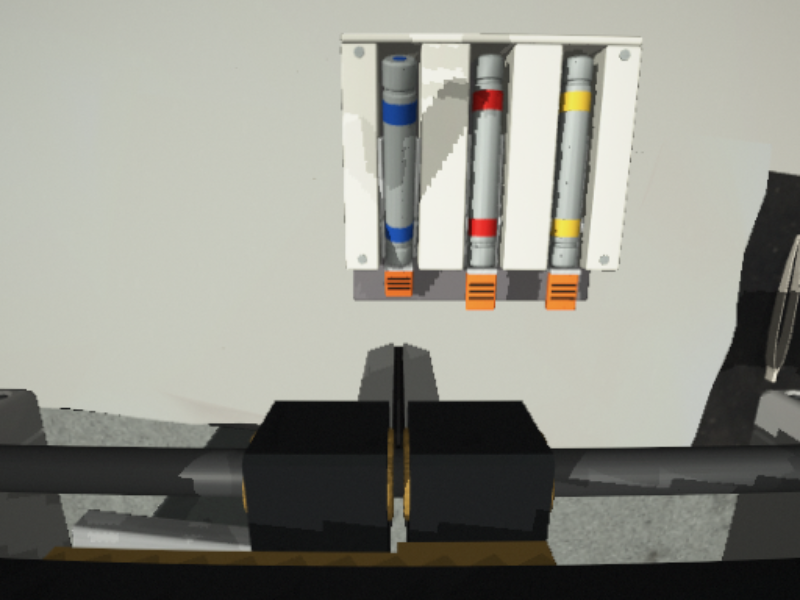

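Cradle fully tipped: the blue column's raised end is at view (399,57), matching the 0.5 rad prediction; the red and yellow columns still lie flat.

```bash
python3 - <<'E'
from h import *
r=[np.pi,-.5,.111];tz=Ro.from_euler("xyz",r).as_matrix()[:,2];g=np.array([.5576,-.1257,.083])
print(tz,g+.019*tz);go(g-.061*tz,r)
E
```

```text
[ 0.47647507  0.05310702 -0.87758256] [ 0.56665303 -0.12469097  0.06632593]
go [3.082, -0.002, 1.951] [0.021, 4.727, 0.01] t 5.1 F [-0.2 -0.5  2.5] rows>= 4.0
```

>>> {"fn": "step_arm", "kwargs": {
  "plan": [
    [[1,0,0,0.001,1,0],[2,0,0.5,0,2,0],[3.08,0,1,0,3,0],[3.08,0,1.5,0,4,0],[3.08,0,1.95,0,4.73,0],[3.08,0,1.95,0,4.73,0],[3.08,0,1.95,0,4.73,0]]
  ],
  "grip": 0.5
}}

```text
time_s: 5.68
ee_pos: [0.5262, -0.1286, 0.1308]
eef_rot: [-3.14, -0.492, 0.11]
force: [0.3, 0.0, 0.6]
grip_width: 0.0435
grip_force: 0.0
```

```bash
python3 - <<'E'
from h import *
r=[np.pi,-.5,.111];tz=Ro.from_euler("xyz",r).as_matrix()[:,2];g=np.array([.5576,-.1257,.083])
report();go(g+.019*tz,r)
E
```

```text
{'time_s': 5.6833, 'ee_pos': [0.5262, -0.1286, 0.1308], 'eef_rot': [-3.14, -0.4918, 0.1097], 'force': [0.2807, 0.0224, 0.6221], 'grip_width': 0.0435, 'grip_force': 0.0}
go [0.179, 0.022, 2.535] [-0.01, 0.078, -0.011] t 5.68 F [0.3 0.  0.6] rows>= 1.8
```

>>> {"fn": "step_arm", "kwargs": {
  "plan": [
    [[0.1,0,0.4,0,0.05,0],[0.1,0,0.8,0,0.05,0],[0.1,0,1.2,0,0.05,0],[0.1,0,1.6,0,0.05,0],[0.1,0,2.0,0,0.05,0],[0.1,0,2.4,0,0.05,0],[0.1,0,2.5,0,0.05,0],[0.1,0,2.5,0,0.05,0]]
  ]
}}

```text
time_s: 6.35
ee_pos: [0.5658, -0.1241, 0.0672]
eef_rot: [-3.141, -0.5, 0.112]
force: [-1.6, 0.3, -0.3]
grip_width: 0.047
grip_force: 0.0
```

```bash
python3 - <<'E'
from h import *
r=[np.pi,-.5,.111];tz=Ro.from_euler("xyz",r).as_matrix()[:,2];g=np.array([.5576,-.1257,.083])
report();go(g+.019*tz,r)
E
```

```text
{'time_s': 6.35, 'ee_pos': [0.5658, -0.1241, 0.0672], 'eef_rot': [-3.1411, -0.4996, 0.112], 'force': [-1.606, 0.2586, -0.32], 'grip_width': 0.047, 'grip_force': 0.0}
go [0.009, 0.023, 0.039] [-0.009, 0.004, 0.008] t 6.35 F [-1.6  0.3 -0.3] rows>= 0.0
```

>>> {"fn": "step_arm", "kwargs": {
  "plan": [
    [[0,0,0,0,0,0],[0,0,0,0,0,0],[0,0,0,0,0,0],[0,0,0,0,0,0],[0,0,0,0,0,0],[0,0,0,0,0,0]]
  ],
  "grip": 0,
  "squeeze": 8
}}

```text
time_s: 6.85
ee_pos: [0.5652, -0.1246, 0.0674]
eef_rot: [3.141, -0.501, 0.111]
force: [0.3, -0.7, 1.8]
grip_width: 0.0194
grip_force: 8.0
```

>>> {"fn": "step_arm", "kwargs": {
  "plan": [
    [[0,0,0,0,0,0],[0,0,0,0,0,0],[0,0,0,0,0,0]]
  ],
  "squeeze": 40
}}

```text
time_s: 7.1
ee_pos: [0.5652, -0.1246, 0.0672]
eef_rot: [3.141, -0.501, 0.111]
force: [0.4, -2.2, 1.4]
grip_width: 0.0189
grip_force: 40.0
```

>>> {"fn": "step_arm", "kwargs": {
  "plan": [
    [[0.02,0,-0.1,0,0,0],[0.08,0,-0.3,0,0,0],[0.2,0,-0.6,0,0,0],[0.4,0,-1.0,0,0,0],[0.7,0,-1.6,0,0,0],[1.1,0,-2.4,0,0,0],[1.6,0,-3.2,0,0,0],[2.1,0,-4.0,0,0,0]]
  ]
}}

```text
time_s: 7.77
ee_pos: [0.5621, -0.1246, 0.2046]
eef_rot: [3.141, -0.5, 0.111]
force: [0.3, 0.3, -0.7]
grip_width: 0.0189
grip_force: 40.0
```

```bash
python3 - <<'E'
from h import *
report()
go([.56,.10,.25],[np.pi,0,0])
im=ctrl.camera("scene");cv2.imwrite("pics/s2.png",cv2.resize(im[100:260,190:400,::-1],(787,600)))
for n in ("scene","top"):
    if n=="top":ctrl.camera(n)
    c=cam(n)
    for q,z in(("strap_hinge",.063),("seat",.05),("holder",0)):
        print(n,q,[(np.round(d["at"],1).tolist(),np.round(atz(c,d["at"],z),4).tolist()) for d in ctrl.place_of(q,n)])
E
```

```text
{'time_s': 7.7667, 'ee_pos': [0.5621, -0.1246, 0.2046], 'eef_rot': [3.1411, -0.5001, 0.1109], 'force': [0.2788, 0.2672, -0.6887], 'grip_width': 0.0189, 'grip_force': 39.9978}
go [1.392, -7.449, -0.969] [-0.26, -4.771, 1.036] t 7.77 F [ 0.3  0.3 -0.7] rows>= 5.5
scene strap_hinge [([203.5, 294.7], [0.4075, 0.5901, 0.063]), ([247.6, 202.4], [0.5379, 0.1971, 0.063])]
scene seat [([239.2, 212.0], [0.5412, 0.2438, 0.05]), ([194.3, 308.3], [0.4069, 0.6294, 0.05])]
scene holder [([197.3, 318.0], [0.409, 0.6237, 0.0]), ([240.6, 225.9], [0.5299, 0.2545, -0.0])]
top strap_hinge [([251.4, 182.4], [0.5473, 0.2086, 0.063]), ([143.1, 229.3], [0.4021, 0.5697, 0.063])]
top seat [([240.8, 184.3], [0.5437, 0.2443, 0.05])]
top holder [([135.4, 225.1], [0.4178, 0.6187, 0.0]), ([244.2, 183.7], [0.552, 0.2353, 0.0])]
```

View pics/s2.png

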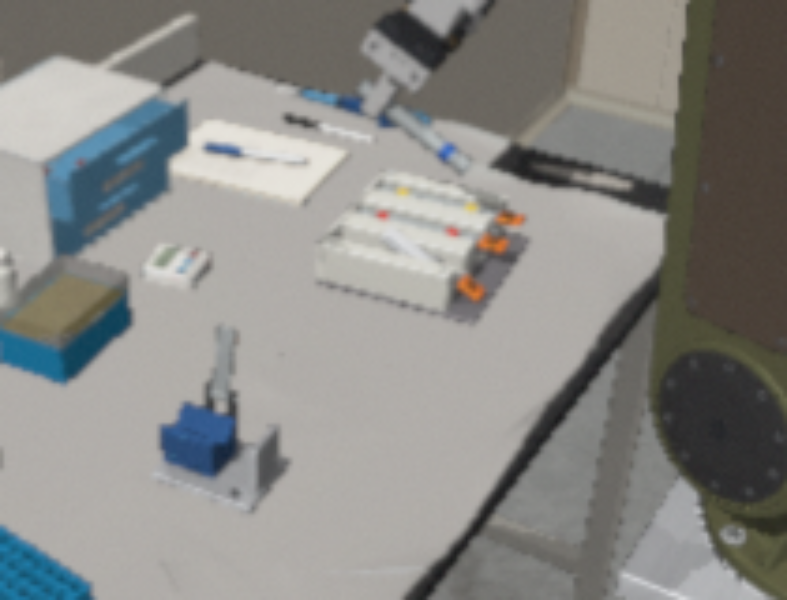

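Column held by its raised end at view (410,125); neighbours lie undisturbed. Holder at view (205,440). Now move to a close wrist view of the holder.

```bash
python3 - <<'E'
from h import *
go([.50,.13,.27],[np.pi,0,0])
E
```

```text
go [0.108, -8.663, -2.54] [-0.274, -4.756, 1.037] t 8.17 F [ 0.4 -0.3 -1.1] rows>= 6.5
```

>>> {"fn": "step_arm", "kwargs": {
  "plan": [
    [[0,-0.5,-0.6,0,-0.4,0.1],[0,-1.5,-1.2,0,-1,0.2],[0,-2.7,-1.8,-0.1,-1.8,0.4],[0,-4,-2.2,-0.1,-2.6,0.6],[0.1,-5.3,-2.5,-0.2,-3.4,0.8],[0.1,-6.6,-2.54,-0.2,-4.2,0.9],[0.1,-7.8,-2.54,-0.27,-4.75,1.03],[0.1,-8.66,-2.54,-0.27,-4.75,1.03]]
  ]
}}

```text
time_s: 8.83
ee_pos: [0.5, 0.1326, 0.2696]
eef_rot: [3.14, 0.003, 0.001]
force: [-0.5, -0.1, -1.7]
grip_width: 0.0189
grip_force: 40.0
```

>>> {"fn": "step_arm", "kwargs": {
  "plan": [
    [[0,0,0,0,0,0],[0,0,0,0,0,0],[0,0,0,0,0,0]]
  ]
}}

```text
time_s: 9.08
ee_pos: [0.5001, 0.1293, 0.2702]
eef_rot: [3.141, -0.002, 0.001]
force: [0.8, 0.4, -1.7]
grip_width: 0.0191
grip_force: 40.0
```

```bash
python3 - <<'E'
from h import *
report();o=ctrl.get_obs();im=ctrl.camera("wrist");cv2.imwrite("pics/w3raw.png",im[:,:,::-1])
c=cam("wrist",o)
for q,z in[("strap_hinge",.063),("seat",.05),("strap_tip",.12),("holder",0)]:
    for d in ctrl.place_of(q,"wrist"):print(q,np.round(d["at"],1),round(d["confidence"],2),np.round(atz(c,d["at"],z),4))
p=proj(c,[[.54,.245,.05]])[0];print(p)
cv2.imwrite("pics/w3.png",cv2.resize(im[:,:,::-1],(800,600),interpolation=3))
E
```

```text
{'time_s': 9.0833, 'ee_pos': [0.5001, 0.1293, 0.2702], 'eef_rot': [3.1408, -0.0018, 0.001], 'force': [0.8014, 0.4025, -1.6912], 'grip_width': 0.0191, 'grip_force': 39.9966}
strap_hinge [198.2 157.8] 0.77 [0.5243 0.2046 0.063 ]
strap_hinge [472.6 149.8] 0.38 [ 0.5362 -0.1651  0.063 ]
seat [173.4 149. ] 0.58 [0.5349 0.2407 0.05  ]
strap_tip [195.9 155.8] 0.73 [0.5334 0.1961 0.12  ]
holder [182.9 145.6] 0.59 [0.5356 0.2396 0.    ]
[170.0014475  145.26132683]
```

View pics/w3.png

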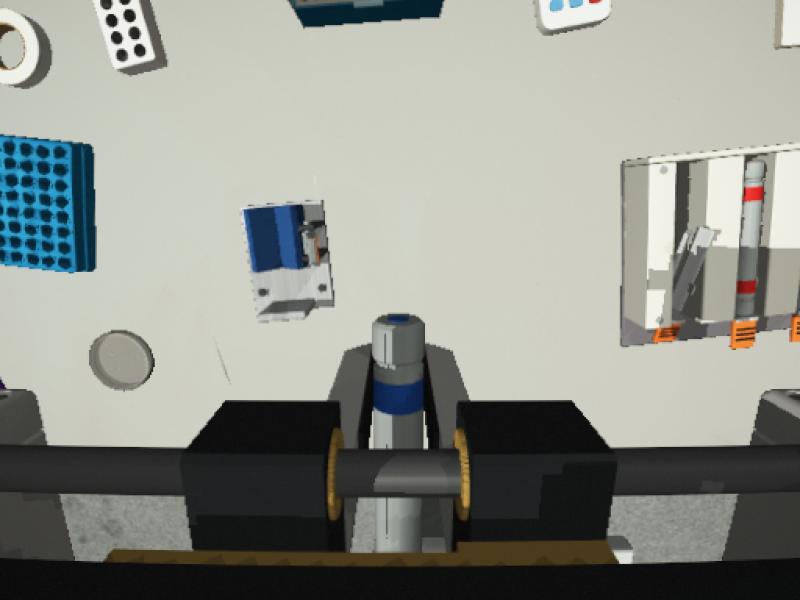

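The holder shows at view (245–335, 200–320); valley line about (277,206)–(283,270). Fit its pose with a zoom and overlay.

```bash
cat > fit.py <<'E'
from h import *
from scipy.optimize import least_squares
o=ctrl.get_obs();im=cv2.imread("pics/w3raw.png");c=cam("wrist",o)
v=lambda x,y:(x*.64,y*.64)
for n,p,z in[("base fl",v(244,206),.01),("base fr",v(324,200),.01),("base nr",v(334,306),.01),("base nl",v(259,321),.01),("val far",v(277,206),.036),("val near",v(283,270),.036)]:
    print(n,np.round(atz(c,p,z),4))
def W(P,q):return Ro.from_euler("z",q[2]).apply(P)+[q[0],q[1],0]
q=[.5355,.2405,.08]
def draw(q):
    x0,y0,s=145,120,8
    a=cv2.resize(im[y0:y0+74,x0:x0+80],None,fx=s,fy=s,interpolation=3)
    def L(P,col):
        pp=((proj(c,W(np.array(P,float)/1000,q))-[x0-.5,y0-.5])*s).astype(int);cv2.polylines(a,[pp.reshape(-1,1,2)],False,col,1)
    L([(-81,-40,10),(25,-40,10),(25,40,10),(-81,40,10),(-81,-40,10)],(0,0,255))
    L([(-34,-24,55),(22,-24,55),(22,24,55),(-34,24,55),(-34,-24,55)],(0,255,255))
    L([(-34,0,36),(22,0,36)],(0,255,0))
    L([(-70,-22,61),(-70,22,61)],(255,0,255))
    cv2.imwrite("pics/f1.png",a)
draw(q)
E
python3 fit.py
```

```text
base fl [0.5574 0.2758 0.01  ]
base fr [0.5626 0.1991 0.01  ]
base nr [0.4589 0.1931 0.01  ]
base nl [0.4433 0.2699 0.01  ]
val far [0.558  0.2374 0.036 ]
val near [0.4999 0.2355 0.036 ]
```

View pics/f1.png

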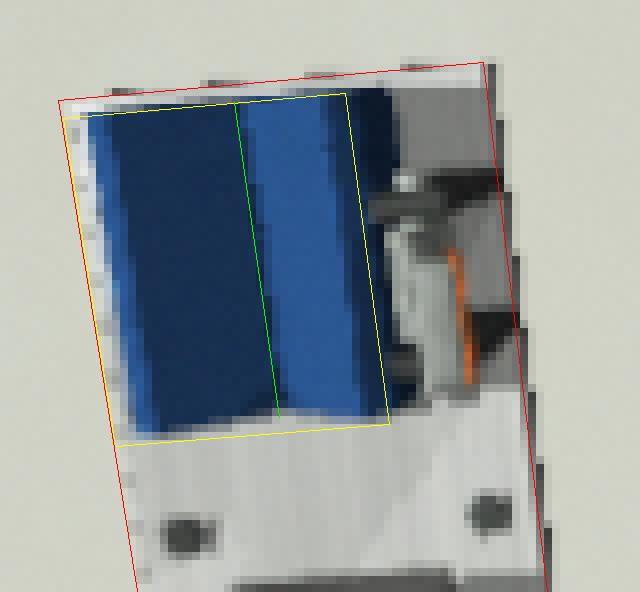

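```bash
cat > fit2.py <<'E'
from fit import *
from scipy.optimize import minimize
x0,y0,s=145,120,8
a=cv2.resize(im[y0:y0+74,x0:x0+80],None,fx=s,fy=s,interpolation=cv2.INTER_NEAREST).astype(float)
h,w=a.shape[:2];yy,xx=np.mgrid[:h,:w]
ev=((xx<390)&(yy<450))&(yy>40)&(xx>20)|((yy>=450)&(yy<560)&(xx<520)&(xx>60))
Q={1:[(-81,-40,10),(25,-40,10),(25,40,10),(-81,40,10)],
 2:[(-34,-24,10),(22,-24,10),(22,-24,55),(-34,-24,55)],
 3:[(-34,-24,55),(22,-24,55),(22,-19.1,55),(-34,-19.1,55)],
 4:[(-34,24,55),(22,24,55),(22,19.1,55),(-34,19.1,55)],
 5:[(-34,-19.1,55),(22,-19.1,55),(22,0,35.9),(-34,0,35.9)],
 6:[(-34,19.1,55),(22,19.1,55),(22,0,35.9),(-34,0,35.9)]}
def lab(q):
    L=np.zeros((h,w),np.uint8)
    for k,P in Q.items():
        pp=(proj(c,W(np.array(P,float)/1000,q)+[0,0,q[3] if len(q)>3 else 0])-[x0-.5,y0-.5])*s
        cv2.fillPoly(L,[np.round(pp).astype(np.int32)],k)
    return L
def cost(q):
    L=lab(q);e=0
    for k in range(7):
        m=(L==k)&ev
        if m.any():
            A=a[m];e+=np.abs(A-np.median(A,0)).sum()
    return e/ev.sum()
if __name__=="__main__":
    for q0 in([.5365,.239,.06],[.5365,.239,.06,0.]):
        sim=np.array([q0]+[np.array(q0)+np.eye(len(q0))[i]*[.004,.004,.04,.006][i] for i in range(len(q0))])
        r=minimize(cost,q0,method="Nelder-Mead",options=dict(initial_simplex=sim,xatol=1e-5,fatol=1e-4));print(r.x,r.fun,cost(q0))
        if len(q0)==3:q=r.x;draw(r.x)
E
python3 fit2.py
```

```text
base fl [0.5574 0.2758 0.01  ]
base fr [0.5626 0.1991 0.01  ]
base nr [0.4589 0.1931 0.01  ]
base nl [0.4433 0.2699 0.01  ]
val far [0.558  0.2374 0.036 ]
val near [0.4999 0.2355 0.036 ]
[0.53643083 0.23784341 0.06803811] 25.404873616634642 26.436892721847368
[ 0.53585873  0.24125134  0.07295085 -0.01068691] 23.936155423487296 26.436892721847368
```

View pics/f1.png

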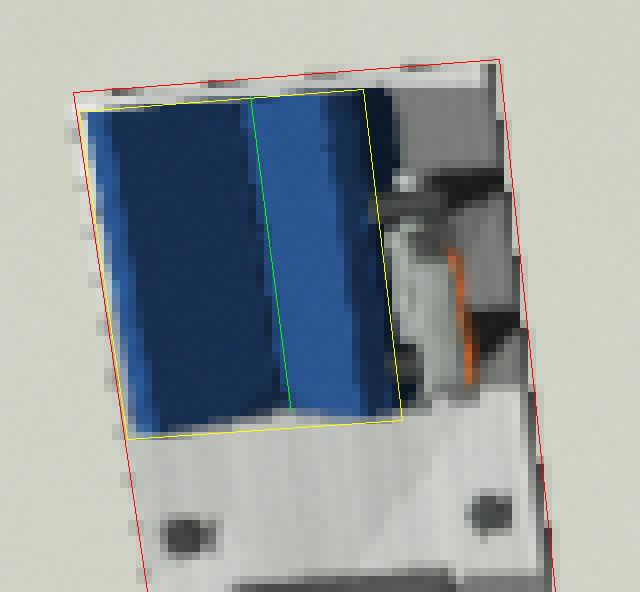

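Model overlay is nearly right but ambiguous in depth (oblique view); take one more from directly overhead.

```bash
python3 -c "
from h import *
go([.475,.24,.27],[np.pi,0,.07])"
```

```text
go [-0.844, -3.702, 0.023] [0.006, -0.026, -0.673] t 9.33 F [ 0.2  0.5 -1.3] rows>= 2.7
```

>>> {"fn": "step_arm", "kwargs": {
  "plan": [
    [[-0.2,-0.7,0,0,0,-0.2],[-0.4,-1.6,0,0,0,-0.4],[-0.6,-2.5,0,0,0,-0.6],[-0.8,-3.3,0,0,0,-0.67],[-0.84,-3.7,0,0,0,-0.67],[-0.84,-3.7,0,0,0,-0.67],[-0.84,-3.7,0,0,0,-0.67],[-0.84,-3.7,0,0,0,-0.67]]
  ]
}}

```text
time_s: 10.0
ee_pos: [0.4752, 0.2397, 0.2706]
eef_rot: [3.141, -0.003, 0.07]
force: [0.3, -0.8, -0.8]
grip_width: 0.0193
grip_force: 40.0
```

```bash
python3 - <<'E'
from h import *
import fit2 as f
from scipy.optimize import minimize
report();o=ctrl.get_obs();img=ctrl.camera("wrist")[:,:,::-1].copy();cv2.imwrite("pics/w4raw.png",img)
import pickle;pickle.dump(o,open("o4.pkl","wb"))
c=cam("wrist",o)
for q,z in[("strap_hinge",.063),("seat",.05),("strap_tip",.12)]:
    for d in ctrl.place_of(q,"wrist"):print(q,np.round(d["at"],1),round(d["confidence"],2),np.round(atz(c,d["at"],z),4))
import fit
fit.im=img;fit.c=f.c=c
p=proj(c,[[.52,.24,.03]])[0];print(p)
x0,y0=int(p[0])-42,int(p[1])-42;s=7
a=cv2.resize(img[y0:y0+84,x0:x0+84],None,fx=s,fy=s,interpolation=cv2.INTER_NEAREST)
f.x0,f.y0,f.s=x0,y0,s;f.a=a.astype(float);f.h,f.w=a.shape[:2]
q0=np.array([.536,.24,.07])
L=f.lab(q0);f.ev=cv2.dilate((L>=3).astype(np.uint8),np.ones((5,5)),iterations=4)>0
# fit V only
for q0 in(q0,np.r_[q0,0]):
    sim=np.array([q0]+[q0+np.eye(len(q0))[i]*[.004,.004,.04,.006][i] for i in range(len(q0))])
    r=minimize(f.cost,q0,method="Nelder-Mead",options=dict(initial_simplex=sim,xatol=1e-5,fatol=1e-4));print(r.x,r.fun)
    if len(q0)==3:q=r.x
def Ln(P,col):
    pp=((proj(c,f.W(np.array(P,float)/1000,q))-[x0-.5,y0-.5])*s).astype(int);cv2.polylines(a,[pp.reshape(-1,1,2)],False,col,1)
Ln([(-81,-40,10),(25,-40,10),(25,40,10),(-81,40,10),(-81,-40,10)],(0,0,255))
Ln([(-34,-24,55),(22,-24,55),(22,24,55),(-34,24,55),(-34,-24,55)],(0,255,255))
Ln([(-34,0,36),(22,0,36)],(0,255,0));Ln([(-70,-22,61),(-70,22,61)],(255,0,255))
cv2.imwrite("pics/f3.png",a)
E
```

```text
base fl [0.5219 0.3901 0.01  ]
base fr [0.5325 0.3139 0.01  ]
base nr [0.4295 0.3007 0.01  ]
base nl [0.4086 0.3761 0.01  ]
val far [0.5252 0.3518 0.036 ]
val near [0.4674 0.3458 0.036 ]
{'time_s': 10.0, 'ee_pos': [0.4752, 0.2397, 0.2706], 'eef_rot': [3.1406, -0.0026, 0.07], 'force': [0.333, -0.8482, -0.8048], 'grip_width': 0.0193, 'grip_force': 39.9963}
strap_hinge [281.7 139.2] 0.93 [0.5263 0.2077 0.063 ]
strap_hinge [  9.1 202.5] 0.7 [0.4135 0.5858 0.063 ]
strap_hinge [258.  307.1] 0.39 [0.2723 0.2206 0.063 ]
seat [256.8 127.6] 0.64 [0.5387 0.2413 0.05  ]
strap_tip [301.6 140. ] 0.56 [0.5298 0.1909 0.12  ]
[256.66240194 140.78220417]
[0.53548246 0.23895329 0.08711335] 32.80966105328347
[ 0.53545595  0.23933871  0.07980114 -0.01282524] 30.240478288831195
```

View pics/f3.png

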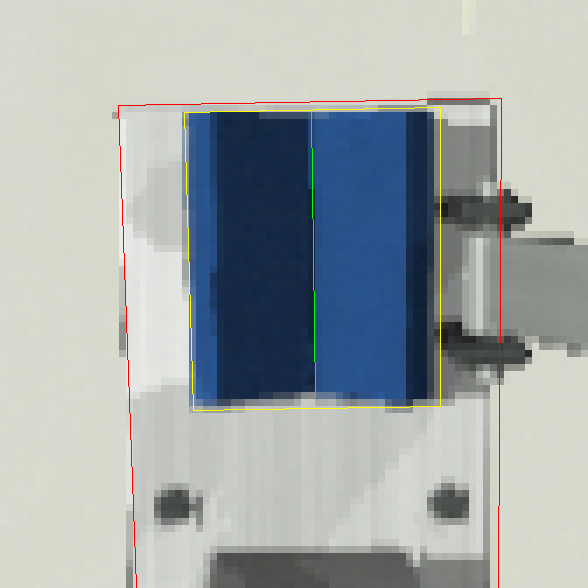

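V fits at (0.5355, 0.239), yaw ≈0.078 (valley at crop column 313, V rows 112–405). Go above the lay-in position, 15 mm short of butting.

```bash
python3 -c "
from h import *
go([.5963,.2438,.11],[np.pi,0,.078])"
```

```text
go [4.022, 0.15, 5.369] [0.007, -0.026, -0.078] t 10.2 F [-0.4  1.  -0.8] rows>= 4.8
```

>>> {"fn": "step_arm", "kwargs": {
  "plan": [
    [[0.8,0.05,0.3,0,0,0],[1.8,0.1,1,0,0,-0.08],[2.8,0.15,2,0,0,-0.08],[3.6,0.15,3,0,0,-0.08],[4.02,0.15,4,0,0,-0.08],[4.02,0.15,5,0,-0.03,-0.08],[4.02,0.15,5.37,0,-0.03,-0.08],[4.02,0.15,5.37,0,-0.03,-0.08]]
  ]
}}

```text
time_s: 10.87
ee_pos: [0.5947, 0.2439, 0.107]
eef_rot: [3.14, 0.005, 0.079]
force: [-0.8, 0.5, -0.1]
grip_width: 0.0192
grip_force: 40.0
```

```bash
python3 - <<'E'
from h import *
report();go([.5963,.2438,.031],[np.pi,0,.078])
# column pitch in hand: blue mask in scene & top
o=ctrl.get_obs()
for n in("scene","top"):
    im=ctrl.camera(n);c=cam(n);g=o["ee_pos"]+[0,0,.019]
    ax=np.array([.997,.078,0]);
    print(n,[ (np.round(proj(c,[g+ax*.024+[0,0,0]])[0]),np.round(proj(c,[g-ax*.116])[0]))])
    d=ctrl.masks_of("column_blue",n)
    for k in d:
        r,cc=np.nonzero(k["pixels"]);P=np.c_[cc,r].astype(float)
        if len(P)<5: continue
        v=np.linalg.svd(P-P.mean(0),full_matrices=False)[2][0];t=(P-P.mean(0))@v
        print(round(k["confidence"],2),len(P),np.round(P.mean(0)),np.round(P.mean(0)+v*t.min()),np.round(P.mean(0)+v*t.max()))
E
```

```text
{'time_s': 10.8667, 'ee_pos': [0.5947, 0.2439, 0.107], 'eef_rot': [3.1396, 0.0055, 0.0789], 'force': [-0.7909, 0.5371, -0.118], 'grip_width': 0.0192, 'grip_force': 39.9963}
go [0.066, 0.002, 2.533] [0.019, 0.052, 0.008] t 10.87 F [-0.8  0.5 -0.1] rows>= 1.8
scene [(array([220., 187.]), array([255., 199.]))]
0.64 200 [241. 195.] [226. 190.] [256. 199.]
0.2 74 [250. 196.] [251. 187.] [248. 206.]
top [(array([238., 158.]), array([243., 202.]))]
```

Column's free end is where predicted, so it sits level in the grip. Lower.

>>> {"fn": "step_arm", "kwargs": {
  "plan": [
    [[0.06,0,0.4,0,0,0],[0.06,0,0.8,0,0,0],[0.06,0,1.2,0,0,0],[0.06,0,1.5,0,0,0],[0.06,0,1.8,0,0,0],[0.06,0,2.0,0,0,0],[0.06,0,2.1,0,0,0],[0.06,0,2.15,0,0,0]]
  ]
}}

```text
time_s: 11.73
ee_pos: [0.5976, 0.2448, 0.0448]
eef_rot: [3.141, 0.001, 0.079]
force: [-0.5, -0.1, -1.0]
grip_width: 0.019
grip_force: 40.0
```

```bash
python3 -c "
from h import *
report();go([.5963,.2438,.031],[np.pi,0,.078])"
```

```text
{'time_s': 11.7333, 'ee_pos': [0.5976, 0.2448, 0.0448], 'eef_rot': [3.1408, 0.001, 0.0794], 'force': [-0.4945, -0.1462, -0.9961], 'grip_width': 0.019, 'grip_force': 39.9962}
go [-0.045, 0.03, 0.461] [0.008, 0.01, 0.014] t 11.73 F [-0.5 -0.1 -1. ] rows>= 0.3
```

>>> {"fn": "step_arm", "kwargs": {
  "plan": [
    [[0,0.02,0.05,0,0,0],[0,0.02,0.1,0,0,0],[0,0.02,0.15,0,0,0],[0,0.02,0.2,0,0,0],[0,0.02,0.24,0,0,0],[0,0.02,0.28,0,0,0],[0,0.02,0.32,0,0,0],[0,0.02,0.34,0,0,0]]
  ]
}}

```text
time_s: 12.4
ee_pos: [0.5977, 0.2442, 0.035]
eef_rot: [3.141, 0.001, 0.079]
force: [-0.4, 0.3, 0.1]
grip_width: 0.0191
grip_force: 40.0
```

>>> {"fn": "step_arm", "kwargs": {
  "plan": [
    [[0,0,0.03,0,0,0],[0,0,0.06,0,0,0],[0,0,0.09,0,0,0],[0,0,0.12,0,0,0],[0,0,0.12,0,0,0]]
  ]
}}

```text
time_s: 12.82
ee_pos: [0.5979, 0.2444, 0.0318]
eef_rot: [3.141, 0.0, 0.079]
force: [-0.1, 1.6, 2.5]
grip_width: 0.0189
grip_force: 40.0
```

```bash
python3 -c "
from h import *
report();print(ctrl.get_obs()['moment'])"
```

```text
{'time_s': 12.8167, 'ee_pos': [0.5979, 0.2444, 0.0318], 'eef_rot': [3.1412, 0.0, 0.0794], 'force': [-0.085, 1.5665, 2.4689], 'grip_width': 0.0189, 'grip_force': 39.9973}
[ 0.14301923  0.1519412  -0.02744822]
```

Contact with the V. Settle slightly and slide toward the end plate.

>>> {"fn": "step_arm", "kwargs": {
  "plan": [
    [[0,-0.01,0.02,0,0,0],[-0.05,-0.01,0.02,0,0,0],[-0.1,-0.01,0.02,0,0,0],[-0.16,-0.01,0.02,0,0,0],[-0.22,-0.01,0.02,0,0,0],[-0.28,-0.01,0.02,0,0,0],[-0.34,-0.01,0.02,0,0,0],[-0.4,-0.01,0.02,0,0,0]]
  ]
}}

```text
time_s: 13.48
ee_pos: [0.5865, 0.2436, 0.0318]
eef_rot: [3.141, -0.002, 0.079]
force: [6.1, -0.9, 6.3]
grip_width: 0.0188
grip_force: 40.0
```

>>> {"fn": "step_arm", "kwargs": {
  "plan": [
    [[-0.03,0,0,0,0,0],[-0.06,0,0,0,0,0],[-0.09,0,0,0,0,0],[-0.1,0,0,0,0,0]]
  ]
}}

```text
time_s: 13.82
ee_pos: [0.5836, 0.2433, 0.032]
eef_rot: [3.141, -0.002, 0.079]
force: [6.4, -0.7, 6.5]
grip_width: 0.0186
grip_force: 40.0
```

Steady sliding friction (~6 N), not butted yet.

>>> {"fn": "step_arm", "kwargs": {
  "plan": [
    [[-0.03,0,-0.01,0,0,0],[-0.06,0,-0.01,0,0,0],[-0.08,0,-0.01,0,0,0],[-0.08,0,-0.01,0,0,0]]
  ]
}}

```text
time_s: 14.15
ee_pos: [0.5812, 0.2432, 0.0322]
eef_rot: [3.141, -0.002, 0.079]
force: [6.1, -0.4, 5.8]
grip_width: 0.0187
grip_force: 40.0
```

>>> {"fn": "step_arm", "kwargs": {
  "plan": [
    [[-0.02,0,0,0,0,0],[-0.04,0,0,0,0,0],[-0.06,0,0,0,0,0],[-0.06,0,0,0,0,0]]
  ]
}}

```text
time_s: 14.48
ee_pos: [0.5811, 0.2431, 0.0326]
eef_rot: [-3.141, -0.007, 0.079]
force: [18.6, 0.3, 0.7]
grip_width: 0.019
grip_force: 40.0
```

Butted (18.6 N at the expected position). Ease the load, then open.

>>> {"fn": "step_arm", "kwargs": {
  "plan": [
    [[0.03,0,0.02,0,0,0],[0.03,0,0.02,0,0,0],[0.03,0,0.02,0,0,0]]
  ],
  "squeeze": 10
}}

```text
time_s: 14.73
ee_pos: [0.5798, 0.243, 0.031]
eef_rot: [3.141, -0.0, 0.079]
force: [5.9, -0.2, 4.3]
grip_width: 0.0199
grip_force: 10.0
```

>>> {"fn": "step_arm", "kwargs": {
  "plan": [
    [[0,0,0,0,0,0],[0,0,0,0,0,0],[0,0,0,0,0,0],[0,0,0,0,0,0],[0,0,0,0,0,0]]
  ],
  "grip": 0.4
}}

```text
time_s: 15.15
ee_pos: [0.5791, 0.2431, 0.0304]
eef_rot: [3.141, 0.001, 0.08]
force: [-0.7, -0.1, -0.1]
grip_width: 0.0377
grip_force: 0.0
```

>>> {"fn": "step_arm", "kwargs": {
  "plan": [
    [[0,0,-0.2,0,0,0],[0,0,-0.6,0,0,0],[0,0,-1.2,0,0,0],[0,0,-2,0,0,0],[0,0,-3,0,0,0],[0,0,-4,0,0,0],[0,0,-5,0,0,0],[0,0,-6,0,0,0]]
  ]
}}

```text
time_s: 15.82
ee_pos: [0.5793, 0.2432, 0.2136]
eef_rot: [3.141, -0.001, 0.079]
force: [0.4, -0.4, -0.0]
grip_width: 0.0379
grip_force: 0.0
```

```bash
python3 - <<'E'
from h import *
report()
H=lambda x,y,z:Ro.from_euler("z",.078).apply([x/1e3,y/1e3,z/1e3])+[.5355,.239,0]
go(H(-80,-20,225),[np.pi,0,.078])
# strap tip angle from scene/top
px={}
for n in("scene","top"):
    ctrl.camera(n)
    for q in("strap_tip","strap_hinge"):print(n,q,[(np.round(d["at"],1).tolist(),round(d["confidence"],2)) for d in ctrl.place_of(q,n)])
    for th in(1.57,1.7,1.9,2.1):
        print(th,np.round(proj(cam(n),[H(-10,-34+68*np.cos(th),63+68*np.sin(th))])[0],1))
E
```

```text
{'time_s': 15.8167, 'ee_pos': [0.5793, 0.2432, 0.2136], 'eef_rot': [3.1412, -0.0006, 0.0795], 'force': [0.4251, -0.3994, -0.0187], 'grip_width': 0.0379, 'grip_force': 0.0}
go [-4.133, 0.685, -0.381] [0.004, -0.005, 0.014] t 15.82 F [ 0.4 -0.4 -0. ] rows>= 3.0
scene strap_tip [([314.2, 177.8], 0.7), ([190.8, 314.0], 0.65), ([245.6, 186.2], 0.39)]
scene strap_hinge [([203.5, 293.9], 0.84), ([248.5, 204.6], 0.65)]
1.57 [248.3 188.3]
1.7 [249.6 187.1]
1.9 [251.5 185.9]
2.1 [253.3 185.5]
top strap_tip [([119.4, 234.6], 0.4)]
top strap_hinge [([141.3, 225.3], 0.97)]
1.57 [252.3 185.6]
1.7 [255.1 185.3]
1.9 [259.4 185. ]
2.1 [263.4 184.8]
```

```bash
cat >> h.py <<'E'
H=lambda x,y,z:Ro.from_euler("z",.078).apply([x/1e3,y/1e3,z/1e3])+np.array([.5355,.239,0])
E
python3 -c "
from h import *
go(H(-10,-105,200),[np.pi,0,.078]);go(H(-10,-105,113),[np.pi,0,.078])"
```

```text
go [-1.796, 3.518, 0.336] [0.011, 0.02, 0.014] t 16.12 F [-1.1  0.2  0.7] rows>= 2.9
go [-1.79, 3.515, 3.236] [0.011, 0.02, 0.014] t 16.12 F [-1.1  0.2  0.7] rows>= 3.7
```

>>> {"fn": "step_arm", "kwargs": {
  "plan": [
    [[-0.3,0.8,0.1,0,0,0],[-0.8,1.6,0.2,0,0,0],[-1.3,2.6,0.3,0,0,0],[-1.8,3.5,0.34,0,0,0],[-1.8,3.52,0.34,0,0,0],[-1.8,3.52,0.34,0,0,0],[-1.8,3.52,0.34,0,0,0]]
  ],
  "grip": 0
}}

```text
time_s: 16.7
ee_pos: [0.5341, 0.1339, 0.2002]
eef_rot: [3.141, 0.001, 0.079]
force: [-0.5, 0.4, -0.2]
grip_width: 0.0002
grip_force: 0.0
```

```bash
python3 - <<'E'
from h import *
report();o=ctrl.get_obs();im=ctrl.camera("wrist");c=cam("wrist",o)
cv2.imwrite("pics/w5.png",cv2.resize(im[:,:,::-1],(800,600),interpolation=3))
print("pred far/near band, ends",np.round(proj(c,[H(42,0,60),H(-42,0,60),H(70,0,50),H(-70,0,50)]),1).tolist())
for th in(1.7,1.8,1.9,2.0):print(th,np.round(proj(c,[H(-10,-34+68*np.cos(th),63+68*np.sin(th))])[0],1))
print([(d["at"],d["confidence"]) for d in ctrl.place_of("strap_tip","wrist")],[(d["at"],d["confidence"]) for d in ctrl.place_of("column_blue","wrist")],np.round(proj(c,[H(0,0,50)])))
go(H(-10,-105,113),[np.pi,0,.078])
E
```

```text
{'time_s': 16.7, 'ee_pos': [0.5341, 0.1339, 0.2002], 'eef_rot': [3.141, 0.0013, 0.0792], 'force': [-0.4984, 0.3614, -0.2255], 'grip_width': 0.0002, 'grip_force': 0.0}
pred far/near band, ends [[158.6, 139.8], [164.4, 213.4], [159.6, 113.4], [168.7, 232.8]]
1.7 [185.6 203.7]
1.8 [193.3 203.3]
1.9 [201.  202.7]
2.0 [208.4 202. ]
[([192.3, 202.4], 0.54)] [([163.7, 178.5], 0.71)] [[164. 176.]]
go [-0.015, 0.027, 2.905] [0.007, 0.012, 0.023] t 16.85 F [0.5 0.5 0. ] rows>= 2.1
```

View pics/w5.png

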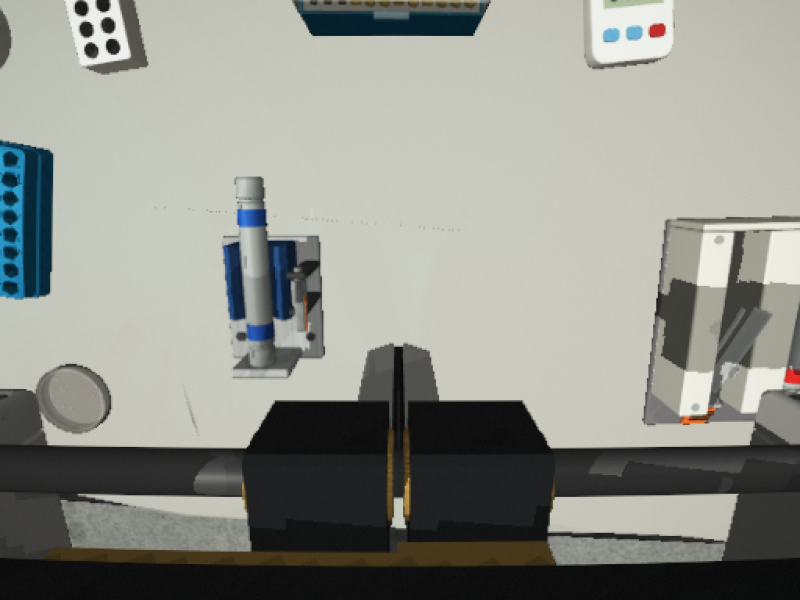

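The column lies in the V against the end plate (bands at view (252,217) and (260,332), as predicted); strap at about 1.8 rad. Descend beside the strap.

>>> {"fn": "step_arm", "kwargs": {
  "plan": [
    [[0,0.03,0.5,0,0,0],[0,0.03,1.1,0,0,0],[0,0.03,1.7,0,0,0],[0,0.03,2.3,0,0,0],[0,0.03,2.7,0,0,0],[0,0.03,2.9,0,0,0],[0,0.03,2.9,0,0,0]]
  ]
}}

```text
time_s: 17.43
ee_pos: [0.5336, 0.1331, 0.1122]
eef_rot: [3.141, 0.003, 0.08]
force: [0.1, 0.2, -0.8]
grip_width: 0.0006
grip_force: 0.0
```

```bash
python3 - <<'E'
from h import *
report()
for t in(90,75,60,45,30,20,10,5,0):
    t=np.radians(t);print(round(np.degrees(t)),end=" ");go(H(-10,-34+50*np.cos(t)-3*np.sin(t)-12.5,63+50*np.sin(t)+3*np.cos(t)),[np.pi,0,.078])
E
```

```text
{'time_s': 17.4333, 'ee_pos': [0.5336, 0.1331, 0.1122], 'eef_rot': [3.1407, 0.0028, 0.0801], 'force': [0.0593, 0.2265, -0.7847], 'grip_width': 0.0006, 'grip_force': 0.0}
90 go [0.008, -1.865, -0.027] [0.009, 0.027, 0.02] t 17.43 F [ 0.1  0.2 -0.8] rows>= 1.3
75 go [0.009, -2.3, 0.003] [0.009, 0.027, 0.02] t 17.43 F [ 0.1  0.2 -0.8] rows>= 1.7
60 go [0.01, -2.712, 0.145] [0.009, 0.027, 0.02] t 17.43 F [ 0.1  0.2 -0.8] rows>= 2.0
45 go [0.011, -3.073, 0.389] [0.009, 0.027, 0.02] t 17.43 F [ 0.1  0.2 -0.8] rows>= 2.2
30 go [0.013, -3.359, 0.718] [0.009, 0.027, 0.02] t 17.43 F [ 0.1  0.2 -0.8] rows>= 2.5
20 go [0.014, -3.498, 0.974] [0.009, 0.027, 0.02] t 17.43 F [ 0.1  0.2 -0.8] rows>= 2.6
10 go [0.015, -3.59, 1.25] [0.009, 0.027, 0.02] t 17.43 F [ 0.1  0.2 -0.8] rows>= 2.7
5 go [0.015, -3.618, 1.393] [0.009, 0.027, 0.02] t 17.43 F [ 0.1  0.2 -0.8] rows>= 2.8
0 go [0.016, -3.633, 1.538] [0.009, 0.027, 0.02] t 17.43 F [ 0.1  0.2 -0.8] rows>= 2.8
```

>>> {"fn": "step_arm", "kwargs": {
  "plan": [
    [[0,-0.3,0,0,0,0],[0,-0.6,0,0,0,0],[0,-0.85,0,0,0,0],[0,-1.1,0,0,0,0],[0,-1.3,0,0,0,0],[0,-1.5,0,0,0,0],[0,-1.7,0,0,0,0],[0,-1.86,-0.02,0,0,0]]
  ]
}}

```text
time_s: 18.1
ee_pos: [0.5297, 0.1888, 0.1142]
eef_rot: [3.141, 0.0, 0.08]
force: [0.4, -1.5, -1.3]
grip_width: 0.0004
grip_force: 0.8
```

>>> {"fn": "step_arm", "kwargs": {
  "plan": [
    [[0,-0.2,0,0,0,0],[0,-0.44,0.03,0,0,0],[0,-0.65,0.1,0,0,0],[0,-0.85,0.17,0,0,0],[0,-1.03,0.28,0,0,0],[0,-1.21,0.41,0,0,0],[0,-1.36,0.56,0,0,0],[0,-1.5,0.74,0,0,0]]
  ]
}}

```text
time_s: 18.77
ee_pos: [0.5261, 0.2337, 0.0915]
eef_rot: [3.141, 0.0, 0.08]
force: [0.2, -0.4, 3.2]
grip_width: 0.0006
grip_force: 1.3
```

>>> {"fn": "step_arm", "kwargs": {
  "plan": [
    [[0,-0.08,0.12,0,0,0],[0,-0.14,0.25,0,0,0],[0,-0.19,0.39,0,0,0],[0,-0.23,0.52,0,0,0],[0,-0.26,0.62,0,0,0],[0,-0.27,0.7,0,0,0],[0,-0.27,0.76,0,0,0],[0,-0.27,0.8,0,0,0]]
  ]
}}

```text
time_s: 19.43
ee_pos: [0.5254, 0.2412, 0.0677]
eef_rot: [3.141, 0.001, 0.079]
force: [-0.8, 1.8, 2.4]
grip_width: 0.0006
grip_force: 1.1
```

Press down firmly, in small steps.

>>> {"fn": "step_arm", "kwargs": {
  "plan": [
    [[0,0,0.03,0,0,0],[0,0,0.06,0,0,0],[0,0,0.09,0,0,0],[0,0,0.11,0,0,0],[0,0,0.11,0,0,0]]
  ]
}}

```text
time_s: 19.85
ee_pos: [0.5256, 0.2413, 0.0659]
eef_rot: [3.141, -0.0, 0.079]
force: [-6.3, -0.3, 15.5]
grip_width: 0.0004
grip_force: 7.5
```

>>> {"fn": "step_arm", "kwargs": {
  "plan": [
    [[0,0,0.02,0,0,0],[0,0,0.04,0,0,0],[0,0,0.04,0,0,0],[0,0,0.04,0,0,0]]
  ]
}}

```text
time_s: 20.18
ee_pos: [0.5257, 0.2413, 0.0657]
eef_rot: [3.141, -0.001, 0.08]
force: [-9.8, -3.3, 25.7]
grip_width: 0.0008
grip_force: 12.7
```

25 N with the strap stopped on the column. Retreat and check.

>>> {"fn": "step_arm", "kwargs": {
  "plan": [
    [[0,0,-0.1,0,0,0],[0,0,-0.3,0,0,0],[0,0,-0.8,0,0,0],[0,0,-1.6,0,0,0],[0,0,-2.5,0,0,0],[0,0,-3.4,0,0,0],[-1,0,-4.2,0,0,0],[-2,0,-5,0,0,0]]
  ]
}}

```text
time_s: 20.85
ee_pos: [0.4652, 0.236, 0.214]
eef_rot: [3.14, 0.001, 0.078]
force: [0.5, 0.8, 0.9]
grip_width: 0.0005
grip_force: 0.0
```

>>> {"fn": "step_arm", "kwargs": {
  "plan": [
    [[0,0,0,0,0,0],[0,0,0,0,0,0],[0,0,0,0,0,0]]
  ]
}}

```text
time_s: 21.1
ee_pos: [0.4659, 0.2364, 0.213]
eef_rot: [3.141, 0.001, 0.079]
force: [-0.9, -0.1, 0.1]
grip_width: 0.0004
grip_force: 0.0
```

```bash
python3 - <<'E'
from h import *
report();o=ctrl.get_obs();im=ctrl.camera("wrist");c=cam("wrist",o)
print("pred tip level",proj(c,[H(-10,34,63)]).round(1),"bands",proj(c,[H(42,0,60),H(-42,0,60)]).round(1).tolist(),"seat",proj(c,[H(0,0,50)]).round(1))
for q in("strap_tip","column_blue"):print(q,[(np.round(d["at"],1),round(d["confidence"],2)) for d in ctrl.place_of(q,"wrist")])
hsv=cv2.cvtColor(im,cv2.COLOR_RGB2HSV)
for n,a,b in[("blue",(105,120,60),(125,255,255)),("orange",(5,150,120),(18,255,255))]:
    k,l,st,ce=cv2.connectedComponentsWithStats(cv2.inRange(hsv,a,b))
    print(n,[(np.round(ce[i]),int(st[i,4])) for i in range(1,k) if st[i,4]>25])
E
```

```text
{'time_s': 21.1, 'ee_pos': [0.4659, 0.2364, 0.213], 'eef_rot': [3.1405, 0.0009, 0.0794], 'force': [-0.894, -0.144, 0.0953], 'grip_width': 0.0004, 'grip_force': 0.0}
pred tip level [[226.8 131.7]] bands [[257.5, 82.6], [257.3, 160.1]] seat [[257.3 122.4]]
strap_tip [(array([225.7, 129.9]), 0.69)]
column_blue [(array([257. , 122.3]), 0.96)]
blue [(array([257.,  82.]), 206), (array([241., 113.]), 178), (array([273., 113.]), 162), (array([239., 146.]), 59), (array([271., 146.]), 56), (array([257., 159.]), 168)]
orange [(array([235., 132.]), 229)]
```

Strap level, column centre and bands all within a pixel or two of prediction; hand in.

```bash
python3 -c "
from station import ctrl
print(ctrl.hand_in())"
```

```text
the job is handed in; nothing more can be done
None
```

The blue-banded column is seated in the blue holder against its end plate with the strap pressed down onto it (about 25 N); the red and yellow columns were not touched, and the job was handed in at about 21 s.

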